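# Sweep loose connector caps into the scoop tray

## Task

Clear the counter of the four dark connector caps: with the fingertips, sweep them along the counter, over the lip and through the open front of the aluminium scoop tray, until all four lie wholly inside it. Push them steadily and keep them down on the surface; never pick up, lift or flick a cap. Leave the finned dummy load, the handheld radio, the mug and the screwdriver where they are.

Things in the scene. Friction and masses are not known exactly. Their poses are not given: they have to be found in the camera images.
- cap_large_1: dark metal screw-on connector dust cap, a plain upright cylinder with a knurled skirt, diameter 40 mm, height 24 mm, about 30 g (varies), standing loose and flat on the counter (surface at z = 0). Origin: centre of its underside, z axis up.
- cap_large_2: dark metal screw-on connector dust cap, a plain upright cylinder with a knurled skirt, diameter 40 mm, height 24 mm, about 30 g (varies), standing loose and flat on the counter (surface at z = 0). Origin: centre of its underside, z axis up.
- cap_small_1: the same kind of cap in the smaller size: diameter 30 mm, height 18 mm, about 17 g (varies). Origin: centre of its underside, z axis up.
- cap_small_2: the same kind of cap in the smaller size: diameter 30 mm, height 18 mm, about 17 g (varies). Origin: centre of its underside, z axis up.
- tray: aluminium open-front scoop tray screwed to the counter, left of the caps. Origin: centre of its underside. Own x points from the open front to the back wall, y along the mouth, z up. Inside: x -70 mm (front edge of lip) to +70 (back wall), y -120 to +120. Floor 2 mm thick. Walls 3 mm thick, 30 mm high (side walls 16 mm high over the first 30 mm); none at the front.
- tray_mouth (a point): middle of the tray's open front, on the counter at the front edge of the lip (70 mm before the tray's origin); same axes as the tray. The lip slopes up from the counter to the 2 mm high floor over the first 20 mm behind this edge.
- dummy_load: finned aluminium dummy load, an upright cylinder of diameter 34 mm and height 55 mm, about 140 g, standing loose among the caps; leave it. Origin: centre of its underside.
- handheld: black handheld two-way radio standing upright at the far side, 36 x 58 x 115 mm plus a stub antenna up to 185 mm; leave it. Origin: centre of its underside.
- mug: white mug, rim radius 38 mm, height 92 mm, handle along its own +y; leave it. Origin: centre of its underside.
- screwdriver: screwdriver 190 mm long lying flat to the right of the caps along its own x axis, handle to -x; leave it. Origin: on its length, underside.

How it is judged:
By the outcome, as a careful person would: the job done as asked, in the order asked, and still so for the second after the job is handed in, with the robot touching nothing.
It also fails if it takes over 72 s, if anything falls off the work surface, if the arm or the gripper's body presses on something with over 40 N, if the wrist force passes 120 N, or if a joint passes its speed limit or range.

## Robot

A 7-joint arm with a two-finger parallel gripper is mounted at the origin on the work surface. World frame = base frame: x ahead of the robot, y to its left, z up, the work surface at z = 0. Lengths are in m, angles in degrees, forces in N, time in s.
With the tool pointing down it reaches from about 0.425 to 0.925 m from the base axis. Payload 6.8 kg.
Tool frame: the origin (TCP) lies at the very end of the fingers, on their centre line; the grasp point (between the pads) lies 19 mm behind it; z points along the fingers, y is the line along which they close (so a half turn about z gives the same grasp; the last joint's range is limited). The gripper opens to 88 mm and grips with 3 to 60 N. Pads are 20 mm wide; open, the fingers measure 115 mm over their backs; the gripper's body (75 mm by 178 mm) begins 61 mm behind the grasp point.
Start: joints at [69.322, 27.33, 1.283, 89.118, -0.659, 63.558, -4.761], TCP at [0.169, -0.654, 0.223] pointing down, gripper open.
Joint ranges: [-169.35, 169.35], [-19.33, 120.38], [-80.79, 83.38], [13.8, 139.57], [-78.32, 258.32], [9.67, 109.79], [-169.56, 169.56]. Speed limits (degrees/s): [136.94, 136.94, 180, 180, 180, 180, 180].

## Interface

Orientations are given as a 3x3 rotation matrix whose columns are the frame's x, y, z axes.
In Python, from plant import telemetry, viewer, bot gives the robot as it stands.
- The arm moves only by the shell command python3 -m handwheel 'ROWS' [FORCE]. ROWS is a JSON object of lists of equal length, an entry for each row: "linear": the shift along the tool's x, y, z in m, a list of three; "angular": the turn, a rotation vector about the tool's x, y, z in rad, a list of three; "grip": the opening, from 0 (shut) to 1 (fully open). In form: {"linear": [[dx, dy, dz], ...], "angular": [[rx, ry, rz], ...], "grip": [grip, ...]}. A call has 1 to 12 rows; each row shifts and turns the commanded pose from where the row before left it, along the tool's axes as they then stand; what a row does not reach is not made up. A row lasts 1/8 s, in which the tool goes at most 62.5 mm and 10.7 degrees, less where a joint would pass 70% of its speed; a pose out of reach is approached as far as the arm can. A call is refused whole if a number of a shift passes 0.0625 or a number of a turn 0.188, either way. A call with a gripper value outside its range is refused whole. The fingers move at their own pace and stop on an object; FORCE is the grip in N (left out, the last holds). Time passes only in rows, so rows that do not move let the fingers close. It gives the time, the measured TCP pose, the force, the opening and the grip force at its end, in the units of the state.
- telemetry.get_state(): the state, without advancing time (a new reading comes with each control period).
- viewer.read_camera(name): name is "scene" or "top" or "wrist"; returns a dict with "frame" (480x640x3 uint8, red, green, blue), "depth" (480x640 float32, m along the optical axis (not along the pixel's ray), 0 where there is no reading), "K" (3x3 intrinsics, pixels), "origin" and "attitude" of the camera in the world. Camera axes: x right, y up, looking along -z (the intrinsics and any distortion apply to the point x, -y, -z); pixel columns grow to the right and rows downward; lengths in m; the calibration is good to about 2 mm. A picture is of the moment at which its call begins.
- bot.sign_off(): hands the job in; it is judged then, once.
The state is a dict: "time_s": time; "joint_positions": joint angles; "joint_velocities": joint speeds; "joint_efforts": joint torques, N m; "ee_pos": TCP position; "orientation": TCP orientation; "contact_force": force on the tool from outside, world axes, zero at the start; "wrist_torque": the same for the moment, N m; "opening": finger opening in m; "grip_force": force on a finger pad.
Only numpy, scipy, OpenCV 4.12 (cv2) and the standard library are available. Lean on these libraries where they do the work, as an engineer would, in place of code of your own. Each camera call takes 0.05 s, during which the arm holds its last target. There are 200 camera calls.

## Working session

There is one attempt and no reset: what is moved stays moved. The work goes in short steps, Python scripts to look and compute and a shell command to move; the robot and the scene stay as the last step left them, time stands still between calls to the robot, and variables do not carry over. Pictures are saved under pics/ and viewed, at most 11 in all, crops included, and the job is handed in when it is done.

```bash
ls; mkdir -p pics; python3 - <<'E'
from plant import telemetry, viewer
import cv2
s=telemetry.get_state(); print({k:s[k] for k in('time_s','ee_pos','orientation','opening','contact_force')})
for n in('top','scene'):
    c=viewer.read_camera(n); cv2.imwrite(f'pics/{n}0.png',c['frame'][:,:,::-1]); print(n,c['K'],c['origin'],c['attitude'],c.keys())
E
```

```text
pics
{'time_s': 0.0, 'ee_pos': array([ 0.16864384, -0.65298085,  0.22172152]), 'orientation': array([[ 9.68212869e-01,  2.50126949e-01, -5.91301789e-04],
       [ 2.50127599e-01, -9.68211449e-01,  1.66547136e-03],
       [-1.55925891e-04, -1.76043171e-03, -9.99998438e-01]]), 'opening': 0.08799787250536024, 'contact_force': array([-0.04931881,  0.42549913,  0.37690664])}
top [[487.53892082   0.         319.91879399]
 [  0.         487.53892082 238.66770469]
 [  0.           0.           1.        ]] [ 0.40740508 -0.0601204   0.94966835] [[ 0.08464868  0.97527594 -0.20413584]
 [-0.99640442  0.08211626 -0.02086016]
 [-0.00358154  0.20516764  0.97872029]] dict_keys(['frame', 'depth', 'K', 'origin', 'attitude'])
scene [[448.42104716   0.         318.34870708]
 [  0.         448.42104716 241.3296106 ]
 [  0.           0.           1.        ]] [ 1.12005655 -0.25929222  0.85012727] [[ 0.34235173 -0.78674771  0.51363736]
 [ 0.93955723  0.28361183 -0.19182422]
 [ 0.00524364  0.54826305  0.8362895 ]] dict_keys(['frame', 'depth', 'K', 'origin', 'attitude'])
```

View pics/top0.png

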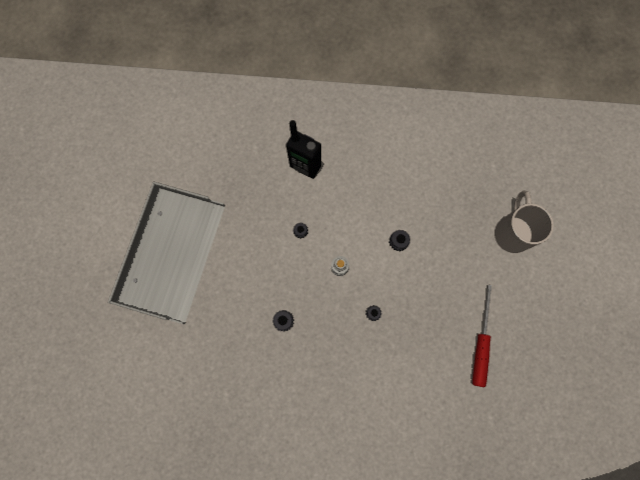

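View pics/scene0.png

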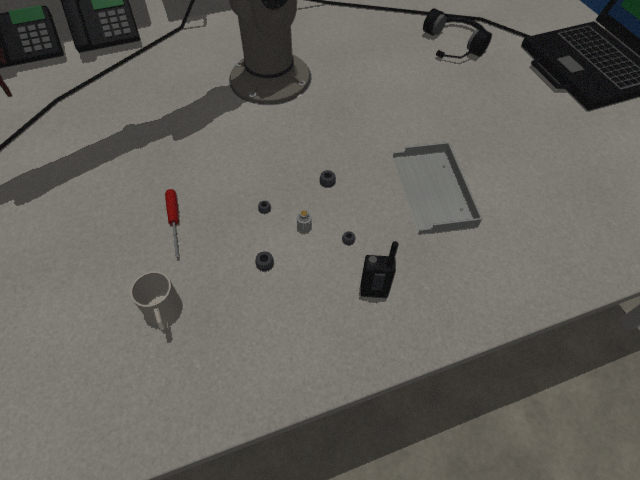

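The top view shows the large caps at (283,320) and (400,240), the small caps at (301,230) and (373,313), and the dummy load at (340,266). The tray mouth runs from (224,205) to (185,322), and the radio is at (304,155). The scene view shows the caps at (328,178), (264,261), (348,238) and (264,206).

```bash
cat > h.py <<'E'
import numpy as np, cv2
from plant import telemetry, viewer
def ray(c,uv,z):
    K=c['K'];R=np.array(c['attitude']);o=np.array(c['origin'])
    d=R@np.array([(uv[0]-K[0,2])/K[0,0],-(uv[1]-K[1,2])/K[1,1],-1]); return o+d*(z-o[2])/d[2]
def tri(c1,p1,c2,p2):
    A=[];b=[]
    for c,p in((c1,p1),(c2,p2)):
        o=np.array(c['origin']);d=ray(c,p,0)-o;d/=np.linalg.norm(d);M=np.eye(3)-np.outer(d,d);A.append(M);b.append(M@o)
    return np.linalg.solve(sum(A),sum(b))
def dark(c,th=75,amin=60,amax=900):
    v=c['frame'].max(2); m=(v<th).astype(np.uint8)
    m=cv2.morphologyEx(m,cv2.MORPH_CLOSE,np.ones((3,3)))
    n,l,s,ce=cv2.connectedComponentsWithStats(m)
    return [(ce[i].round(1),s[i]) for i in range(1,n) if amin<s[i,4]<amax]
E
python3 - <<'E'
from h import *
np.set_printoptions(precision=4,suppress=True)
t=viewer.read_camera('top');s=viewer.read_camera('scene')
for n,c in(('top',t),('scene',s)):
    for p,st in dark(c):
        d=c['depth'][int(p[1]),int(p[0])];R=np.array(c['attitude']);K=c['K']
        P=np.array(c['origin'])+R@np.array([(p[0]-K[0,2])/K[0,0]*d,-(p[1]-K[1,2])/K[1,1]*d,-d])
        print(n,p,st,'z.012',ray(c,p,.012)[:2],'depth',P)
for a,b in(((224,205),0),((185,322),0),((110,301),.03),((157,184),.03),((340.5,265),.055)): print(a,ray(t,a,b))
for a,b in(((283,320),(328,178)),((400,240),(264,261)),((301,230),(348.5,238)),((373.5,313),(264,206))): print('tri',tri(t,a,s,b))
print('tri dummy',tri(t,(340.5,264),s,(304,213)))
for a in((301,137),(287,170),(312,178),(321,148)): print('radio',ray(t,a,.115),ray(t,a,0))
import cv2
cv2.imwrite('pics/topc.png',cv2.resize(t['frame'][170:350,95:435,::-1],None,fx=2.3,fy=2.3,interpolation=cv2.INTER_CUBIC))
E
```

```text
top [509.6 232.7] [495 192  40  61 778] z.012 [ 0.6462 -0.411 ] depth [ 0.6289 -0.3854  0.0803]
top [535.8 221.9] [516 206  35  36 735] z.012 [ 0.6725 -0.4624] depth [ 0.6641 -0.4496  0.0419]
top [300.4 230.2] [294 223  14  16 175] z.012 [ 0.6168 -0.0003] depth [ 0.6143 -0.001   0.0231]
top [399.2 240.1] [389 230  21  21 333] z.012 [ 0.6132 -0.1954] depth [ 0.6103 -0.1935  0.0253]
top [484.3 311.7] [481 286   7  48  86] z.012 [ 0.4877 -0.3639] depth [ 0.4886 -0.3673  0.0013]
top [373.1 312.8] [366 305  15  16 184] z.012 [ 0.4678 -0.1532] depth [ 0.4673 -0.1525  0.0194]
top [283.1 320.3] [273 310  21  21 337] z.012 [0.4393 0.0161] depth [0.4389 0.0152 0.0235]
top [474.5 358.5] [471 334   9  50 147] z.012 [ 0.3995 -0.347 ] depth [ 0.3995 -0.3466  0.0135]
top [622.3 473.7] [586 462  54  18 446] z.012 [ 0.222 -0.613] depth [ 0.2201 -0.6187  0.0023]
scene [327.3 178.9] [320 170  16  18 232] z.012 [0.4402 0.0165] depth [0.4489 0.013  0.0226]
scene [175.1 217.1] [169 196  10  32  91] z.012 [ 0.43   -0.3557] depth [ 0.4338 -0.3552  0.0165]
scene [264.  207.1] [258 201  13  13 139] z.012 [ 0.
[... 383 characters left out ...]
.012 [ 0.5932 -0.4393] depth [ 0.6139 -0.4322  0.0449]
scene [164.6 311.9] [138 284  44  58 894] z.012 [ 0.6602 -0.4179] depth [ 0.6835 -0.4099  0.0545]
(224, 205) [0.6585 0.1592 0.    ]
(185, 322) [0.4205 0.2048 0.    ]
(110, 301) [0.4468 0.3426 0.03  ]
(157, 184) [0.6822 0.2897 0.03  ]
(340.5, 265) [ 0.5475 -0.0833  0.055 ]
tri [0.4401 0.0172 0.0147]
tri [ 0.6135 -0.1962  0.0128]
tri [ 0.6181 -0.0004  0.0094]
tri [ 0.4676 -0.1537  0.0112]
tri dummy [ 0.5498 -0.0821  0.0544]
radio [0.7679 0.0082 0.115 ] [0.8176 0.0177 0.    ]
radio [0.7026 0.0275 0.115 ] [0.7432 0.0396 0.    ]
radio [ 0.6912 -0.0187  0.115 ] [ 0.7303 -0.013   0.    ]
radio [ 0.7497 -0.03    0.115 ] [ 0.7968 -0.0259  0.    ]
```

View pics/topc.png

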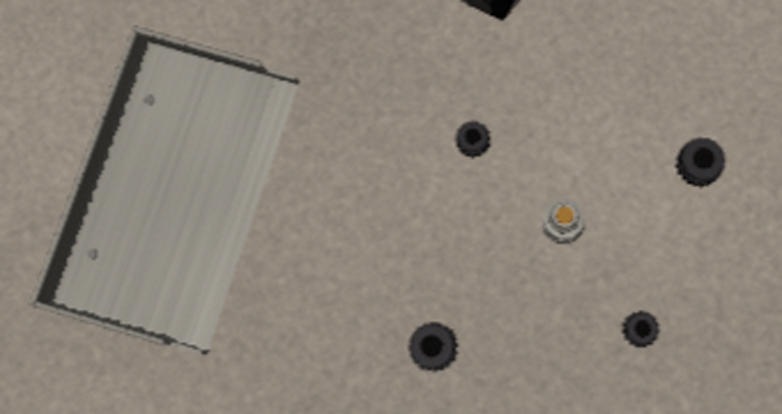

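The crop shows the tray mouth edge from (298,82) to (208,352), with the caps to its right. The order will be S1, then L2, with the pad pushing along the closing axis because the radio limits the space there. L1 and S2 follow, cradled by both fingertips.

```bash
cat >> h.py <<'E'
M=np.array([.5395,.182]);T=np.array([.188,.982]);W=np.array([.982,-.188])
def tw(p): d=np.array(p[:2])-M; return (d@T).round(4),(d@W).round(4)
def st():
    s=telemetry.get_state();R=s['orientation'];print('t',round(s['time_s'],2),'p',s['ee_pos'].round(4),'tw',tw(s['ee_pos']),'yawY',np.degrees(np.arctan2(R[1,1],R[0,1])).round(2),'tilt',R[:2,2].round(4),'op',round(s['opening'],4),'F',s['contact_force'].round(1));return s
def need(xyz):
    s=st(); print('need tool',(s['orientation'].T@(np.array(xyz)-s['ee_pos'])).round(4))
def needtw(t,w,z): need([*(M+t*T+w*W),z])
E
python3 -m handwheel '{"linear":[[0,0,0],[0.038,-0.047,0],[0.038,-0.047,0],[0.038,-0.047,0],[0.038,-0.047,0],[0.038,-0.047,0],[0.038,-0.047,0],[0.038,-0.047,0],[0.038,-0.047,0],[0.038,-0.047,0],[0.038,-0.047,0],[0.038,-0.047,0]],"angular":[[0,0,0.171],[0,0,0],[0,0,0],[0,0,0],[0,0,0],[0,0,0],[0,0,0],[0,0,0],[0,0,0],[0,0,0],[0,0,0],[0,0,0]],"grip":[0.545,0.545,0.545,0.545,0.545,0.545,0.545,0.545,0.545,0.545,0.545,0.545]}'
python3 -c "
from h import *
need([.6175,-.0005,.1])"
```

```text
time_s: 1.7
ee_pos: [0.544, -0.1026, 0.2228]
orientation: [[0.997, 0.081, 0.0], [0.081, -0.997, -0.0], [0.0, 0.0, -1.0]]
contact_force: [-0.7, -0.4, 0.2]
opening: 0.0477
grip_force: 0.0
t 1.7 p [ 0.544  -0.1026  0.2228] tw (np.float64(-0.2786), np.float64(0.0579)) yawY -85.33 tilt [ 0.0003 -0.0003] op 0.0477 F [-0.7 -0.4  0.2]
need tool [ 0.0815 -0.0958  0.1227]
```

```bash
python3 -m handwheel '{"linear":[[0.027,-0.032,0.02],[0.027,-0.032,0.03],[0.0275,-0.032,0.04],[0,0,0.04],[0,0,0.03],[0,0,0.03],[0,0,0.02],[0,0,0.006],[0,0,0]],"angular":[[0,0,0],[0,0,0],[0,0,0],[0,0,0],[0,0,0],[0,0,0],[0,0,0],[0,0,0],[0,0,0]],"grip":[0.545,0.545,0.545,0.545,0.545,0.545,0.545,0.545,0.545]}'
python3 -c "
from h import *
needtw(.089,.039,.007)
c=viewer.read_camera('scene');cv2.imwrite('pics/s1.png',cv2.resize(c['frame'][110:330,220:500,::-1],None,fx=2,fy=2))"
```

```text
time_s: 2.82
ee_pos: [0.6169, -0.0018, 0.0069]
orientation: [[0.997, 0.082, 0.0], [0.082, -0.997, 0.0], [0.0, -0.0, -1.0]]
contact_force: [0.0, -0.2, 0.4]
opening: 0.0479
grip_force: 0.0
t 2.83 p [ 0.6169 -0.0018  0.0069] tw (np.float64(-0.1659), np.float64(0.1105)) yawY -85.32 tilt [0.0003 0.0001] op 0.0479 F [ 0.  -0.2  0.4]
need tool [-7.000e-04 -2.648e-01 -1.000e-04]
```

View pics/s1.png

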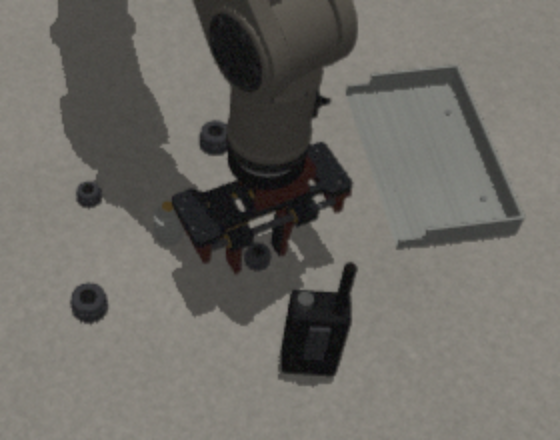

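The picture shows S1 at (258,256), standing between the two fingers and clear of the radio. Next I push it.

```bash
python3 -m handwheel '{"linear":[[0,-0.004,0],[0,-0.006,0],[0,-0.008,0],[0,-0.011,0],[0,-0.013,0],[0,-0.013,0],[0,-0.013,0],[0,-0.013,0],[0,-0.013,0],[0,-0.013,0],[0,-0.010,0],[0,-0.006,0]],"angular":[[0,0,0],[0,0,0],[0,0,0],[0,0,0],[0,0,0],[0,0,0],[0,0,0],[0,0,0],[0,0,0],[0,0,0],[0,0,0],[0,0,0]],"grip":[0.545,0.545,0.545,0.545,0.545,0.545,0.545,0.545,0.545,0.545,0.545,0.545]}'
python3 -c "
from h import *
needtw(.089,.039,.007)
c=viewer.read_camera('scene');cv2.imwrite('pics/s2.png',cv2.resize(c['frame'][110:330,220:500,::-1],None,fx=2,fy=2))"
```

```text
time_s: 4.38
ee_pos: [0.6064, 0.1217, 0.0066]
orientation: [[0.997, 0.082, -0.0], [0.082, -0.997, 0.0], [-0.0, -0.0, -1.0]]
contact_force: [-0.4, -0.0, -0.8]
opening: 0.048
grip_force: 0.1
t 4.38 p [0.6064 0.1217 0.0066] tw (np.float64(-0.0467), np.float64(0.0771)) yawY -85.28 tilt [-0.      0.0002] op 0.048 F [-0.4 -0.  -0.8]
need tool [-0.0003 -0.1409 -0.0003]
```

View pics/s2.png

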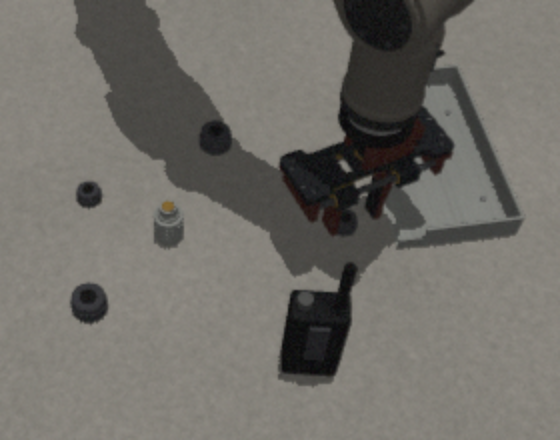

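S1 at (345,223) is still seated on the trailing pad, so I continue.

```bash
python3 -m handwheel '{"linear":[[0,-0.006,0],[0,-0.010,0],[0,-0.014,0],[0,-0.014,0],[0,-0.014,0],[0,-0.014,0],[0,-0.014,0],[0,-0.014,0],[0,-0.014,0],[0,-0.012,0],[0,-0.009,0],[0,-0.005,0]],"angular":[[0,0,0],[0,0,0],[0,0,0],[0,0,0],[0,0,0],[0,0,0],[0,0,0],[0,0,0],[0,0,0],[0,0,0],[0,0,0],[0,0,0]],"grip":[0.545,0.545,0.545,0.545,0.545,0.545,0.545,0.545,0.545,0.545,0.545,0.545]}'
python3 -m handwheel '{"linear":[[0,0.004,0],[0,0.004,0],[0,0,-0.02],[0,0,-0.04],[0,0,-0.05],[0,0,-0.05]],"angular":[[0,0,0],[0,0,0],[0,0,0],[0,0,0],[0,0,0],[0,0,0]],"grip":[0.545,0.545,0.545,0.545,0.545,0.68]}' | tail -3
python3 -c "
from h import *
c=viewer.read_camera('top')
for p,s in dark(c,amax=400): print(p,s[2:],ray(c,p,.012)[:2].round(4),tw(ray(c,p,.012)))
need([.6135,-.1958,.12])"
```

```text
time_s: 5.92
ee_pos: [0.595, 0.2609, 0.0066]
orientation: [[0.997, 0.082, -0.0], [0.082, -0.997, 0.0], [-0.0, -0.0, -1.0]]
contact_force: [0.3, -0.7, 0.3]
opening: 0.0475
grip_force: 0.1
contact_force: [-0.0, 0.6, -0.3]
opening: 0.0544
grip_force: 0.0
[504.9 228.5] [ 26  32 342] [ 0.654  -0.4017] (np.float64(-0.5517), np.float64(0.2221))
[540.6 229.2] [ 21  27 353] [ 0.6584 -0.4717] (np.float64(-0.6196), np.float64(0.2397))
[399.2 240.3] [ 21  21 323] [ 0.6128 -0.1955] (np.float64(-0.3569), np.float64(0.1429))
[373.2 312.7] [ 15  16 176] [ 0.468  -0.1534] (np.float64(-0.3428), np.float64(-0.0072))
[282.4 320.8] [ 22  22 365] [0.4383 0.0174] (np.float64(-0.1807), np.float64(-0.0685))
[474.6 357.2] [ 8 50 79] [ 0.4018 -0.3472] (np.float64(-0.5455), np.float64(-0.0357))
t 6.72 p [0.5993 0.254  0.1774] tw (np.float64(0.082), np.float64(0.0452)) yawY -85.35 tilt [0.0107 0.0053] op 0.0578 F [1.7 1.6 4.5]
need tool [-0.0229  0.4498  0.0551]
```

```bash
python3 -m handwheel '{"linear":[[0,0,0],[0.0028,0.056,0],[0.0028,0.056,0],[0.0028,0.056,0],[0.0028,0.056,0],[0.0028,0.056,0],[0.0028,0.056,0],[0.0028,0.056,0.02],[0.0028,0.056,0.05],[0,0,0]],"angular":[[0,0,0.1],[0,0,0],[0,0,0],[0,0,0],[0,0,0],[0,0,0],[0,0,0],[0,0,0],[0,0,0],[0,0,0]],"grip":[0.68,0.68,0.68,0.68,0.68,0.68,0.68,0.68,0.68,0.68]}' | tail -3
python3 -c "
from h import *
need([.6132,-.196,.008])
c=viewer.read_camera('top')
for p,s in dark(c,amax=400): print(p,s[2:],ray(c,p,.012)[:2].round(4),tw(ray(c,p,.012)))"
```

```text
contact_force: [-0.7, 0.1, 0.2]
opening: 0.0596
grip_force: 0.0
t 7.97 p [ 0.6064 -0.1923  0.1028] tw (np.float64(-0.355), np.float64(0.136)) yawY -91.5 tilt [-0.0053 -0.0015] op 0.0596 F [-0.7  0.1  0.2]
need tool [0.0074 0.0034 0.0947]
[494.8 146.9] [ 12  43 155] [ 0.8238 -0.3799] (np.float64(-0.4984), np.float64(0.3849))
[172.7 230. ] [ 16  15 184] [0.596 0.251] (np.float64(0.0784), np.float64(0.0425))
[373.8 312.8] [ 16  15 189] [ 0.4679 -0.1545] (np.float64(-0.344), np.float64(-0.007))
[283.2 320.4] [ 20  20 314] [0.4391 0.0159] (np.float64(-0.182), np.float64(-0.0673))
```

S1 now sits in the tray at t=78 mm, w=42 mm. Next I go down around L2.

```bash
python3 -m handwheel '{"linear":[[0.0074,0.0034,0.01],[0,0,0.03],[0,0,0.03],[0,0,0.02],[0,0,0.005],[0,0,0]],"angular":[[0,0,0],[0,0,0],[0,0,0],[0,0,0],[0,0,0],[0,0,0]],"grip":[0.68,0.68,0.68,0.68,0.68,0.68]}' | tail -3
python3 -c "
from h import *
needtw(.050,.075,.008)
c=viewer.read_camera('scene');cv2.imwrite('pics/s3.png',cv2.resize(c['frame'][110:330,220:500,::-1],None,fx=2,fy=2))"
```

```text
contact_force: [-0.1, -0.1, 0.3]
opening: 0.0596
grip_force: 0.0
t 8.78 p [ 0.6177 -0.1898  0.0106] tw (np.float64(-0.3504), np.float64(0.1467)) yawY -91.01 tilt [ 0.0009 -0.0001] op 0.0596 F [-0.1 -0.1  0.3]
need tool [-0.0023 -0.4068  0.0026]
```

View pics/s3.png

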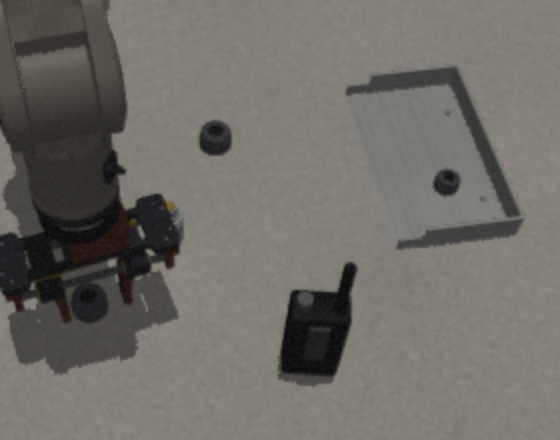

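L2 at (90,302) stands between the fingers, and S1 is in the tray at (446,181). Next I push L2.

```bash
python3 -m handwheel '{"linear":[[-0.003,-0.001,0.0026],[0,-0.003,0],[0,-0.005,0],[0,-0.008,0],[0,-0.011,0],[0,-0.014,0],[0,-0.014,0],[0,-0.014,0],[0,-0.014,0],[0,-0.014,0],[0,-0.014,0],[0,-0.014,0]],"angular":[[0,0,0],[0,0,0],[0,0,0],[0,0,0],[0,0,0],[0,0,0],[0,0,0],[0,0,0],[0,0,0],[0,0,0],[0,0,0],[0,0,0]],"grip":[0.68,0.68,0.68,0.68,0.68,0.68,0.68,0.68,0.68,0.68,0.68,0.68]}' | tail -3
python3 -m handwheel '{"linear":[[0,-0.014,0],[0,-0.014,0],[0,-0.014,0],[0,-0.014,0],[0,-0.014,0],[0,-0.014,0],[0,-0.010,0],[0,-0.006,0]],"angular":[[0,0,0],[0,0,0],[0,0,0],[0,0,0],[0,0,0],[0,0,0],[0,0,0],[0,0,0]],"grip":[0.68,0.68,0.68,0.68,0.68,0.68,0.68,0.68]}' | tail -3
python3 -c "
from h import *
needtw(.050,.076,.008)
c=viewer.read_camera('scene');cv2.imwrite('pics/s4.png',cv2.resize(c['frame'][110:330,220:500,::-1],None,fx=2,fy=2))"
```

```text
contact_force: [0.3, 1.1, -0.2]
opening: 0.0603
grip_force: 0.1
contact_force: [-0.3, -0.4, -0.5]
opening: 0.0596
grip_force: 0.1
t 11.32 p [0.6182 0.0367 0.0075] tw (np.float64(-0.1279), np.float64(0.1046)) yawY -91.01 tilt [0. 0.] op 0.0596 F [-0.3 -0.4 -0.5]
need tool [ 0.0022 -0.1802 -0.0005]
```

View pics/s4.png

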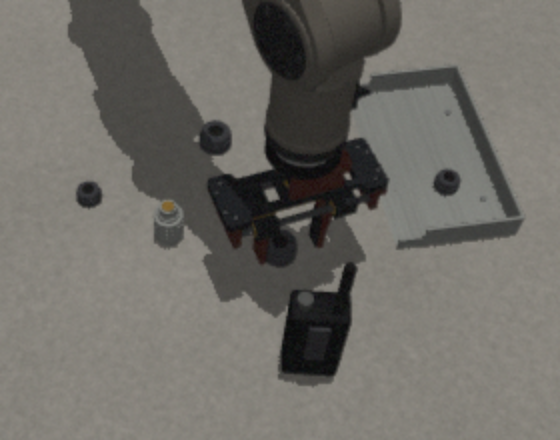

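L2 is at (280,248), against the trailing finger. I check its centring before the lip.

```bash
python3 -c "
from h import *
c=viewer.read_camera('scene')
print(ray(c,(220+281/2,110+248/2),.012), ray(c,(220+282/2,110+242/2),.024))"
```

```text
[0.61898939 0.02937479 0.012     ] [0.61905991 0.02946729 0.024     ]
```

Centred within 2 mm, so I continue.

```bash
python3 -m handwheel '{"linear":[[0,-0.006,0],[0,-0.010,0],[0,-0.014,0],[0,-0.014,0],[0,-0.014,0],[0,-0.014,0],[0,-0.014,0],[0,-0.014,0],[0,-0.014,0],[0,-0.014,0],[0,-0.014,0],[0,-0.014,0]],"angular":[[0,0,0],[0,0,0],[0,0,0],[0,0,0],[0,0,0],[0,0,0],[0,0,0],[0,0,0],[0,0,0],[0,0,0],[0,0,0],[0,0,0]],"grip":[0.68,0.68,0.68,0.68,0.68,0.68,0.68,0.68,0.68,0.68,0.68,0.68]}' | tail -3
python3 -m handwheel '{"linear":[[0,-0.012,0],[0,-0.008,0],[0,-0.004,0],[0,0.003,0],[0,0.003,0],[0,0,-0.02],[0,0,-0.04],[0,0,-0.04],[0,0,-0.04],[0,0,0]],"angular":[[0,0,0],[0,0,0],[0,0,0],[0,0,0],[0,0,0],[0,0,0],[0,0,0],[0,0,0],[0,0,0],[0,0,0]],"grip":[0.68,0.68,0.68,0.68,0.68,0.68,0.68,0.68,0.68,0.68]}' | tail -3
python3 -c "
from h import *
print('M L1 start',M-.182*T-.067*W-.042*T)
needtw(-.182-.042,-.066,.1)
c=viewer.read_camera('top')
for p,s in dark(c,amax=400): print(p,s[2:],ray(c,p,.012)[:2].round(4),tw(ray(c,p,.012)))"
```

```text
contact_force: [0.1, -0.5, -0.2]
opening: 0.0595
grip_force: 0.1
contact_force: [0.6, -0.1, -0.5]
opening: 0.0598
grip_force: 0.0
M L1 start [ 0.431594 -0.025372]
t 14.18 p [0.624  0.2107 0.1529] tw (np.float64(0.044), np.float64(0.0776)) yawY -91.08 tilt [0.0079 0.0032] op 0.0598 F [ 0.6 -0.1 -0.5]
need tool [-0.1873  0.24    0.0507]
[22.3 90.5] [ 11  44 214] [0.8678 0.6108] (np.float64(0.4828), np.float64(0.2418))
[171.6 229.6] [ 16  16 205] [0.5966 0.2533] (np.float64(0.0808), np.float64(0.0427))
[541.9 236. ] [18 12 71] [ 0.6449 -0.4741] (np.float64(-0.6245), np.float64(0.2268))
[373.1 312.7] [ 15  15 174] [ 0.468  -0.1532] (np.float64(-0.3426), np.float64(-0.0072))
[282.4 320.6] [ 22  22 371] [0.4386 0.0174] (np.float64(-0.1806), np.float64(-0.0681))
```

```bash
python3 -m handwheel '{"linear":[[-0.037,0.048,0],[-0.037,0.048,0],[-0.037,0.048,0],[-0.037,0.048,0],[-0.037,0.048,0],[0,0,0],[0,0,0],[0,0,0],[0,0,0],[0,0,0],[0,0,0],[0,0,0]],"angular":[[0,0,0],[0,0,0],[0,0,0],[0,0,0],[0,0,0],[0,0,-0.18],[0,0,-0.18],[0,0,-0.18],[0,0,-0.18],[0,0,-0.18],[0,0,-0.18],[0,0,-0.18]],"grip":[0.27,0.27,0.27,0.27,0.27,0.27,0.27,0.27,0.27,0.27,0.27,0.27]}' | tail -3
python3 -m handwheel '{"linear":[[0,0,0.02],[0,0,0]],"angular":[[0,0,-0.14],[0,0,0]],"grip":[0.27,0.27]}' | tail -3
python3 -c "
from h import *
needtw(-.182-.043,-.067,.008)
c=viewer.read_camera('top')
for p,s in dark(c,amax=400): print(p,s[2:],ray(c,p,.012)[:2].round(4),tw(ray(c,p,.012)))"
```

```text
contact_force: [-0.9, 0.2, -0.2]
opening: 0.0239
grip_force: 0.0
contact_force: [0.4, -0.3, 0.6]
opening: 0.0239
grip_force: 0.0
t 15.97 p [ 0.4301 -0.0269  0.1261] tw (np.float64(-0.2258), np.float64(-0.0682)) yawY -10.91 tilt [-0.0042  0.0001] op 0.0239 F [ 0.4 -0.3  0.6]
need tool [0.0009 0.0017 0.1181]
[196.7 219.6] [ 21  21 343] [0.621  0.2066] (np.float64(0.0395), np.float64(0.0754))
[171.5 230.2] [ 16  15 191] [0.5954 0.2533] (np.float64(0.0806), np.float64(0.0415))
[373.  312.7] [ 15  16 180] [ 0.468 -0.153] (np.float64(-0.3424), np.float64(-0.0073))
[474.3 358.7] [  8  50 110] [ 0.3991 -0.3467] (np.float64(-0.5456), np.float64(-0.0385))
```

L2 is in the tray at t=40 mm, w=75 mm. Next I go down behind L1.

```bash
python3 -m handwheel '{"linear":[[0.001,0.0015,0.02],[0,0,0.03],[0,0,0.03],[0,0,0.025],[0,0,0.01],[0,0,0.002],[0,0,0]],"angular":[[0,0,0],[0,0,0],[0,0,0],[0,0,0],[0,0,0],[0,0,0],[0,0,0]],"grip":[0.27,0.27,0.27,0.27,0.27,0.27,0.27]}' | tail -3
python3 -c "
from h import *
needtw(.034,-.065,.008)
c=viewer.read_camera('scene');cv2.imwrite('pics/s5.png',cv2.resize(c['frame'][110:330,220:500,::-1],None,fx=2,fy=2))"
```

```text
contact_force: [-0.2, 0.2, 0.3]
opening: 0.0239
grip_force: 0.0
t 16.9 p [ 0.4342 -0.026   0.0112] tw (np.float64(-0.2241), np.float64(-0.0643)) yawY -10.87 tilt [ 0.0011 -0.0001] op 0.0239 F [-0.2  0.2  0.3]
need tool [ 0.2581 -0.0008  0.0032]
```

View pics/s5.png

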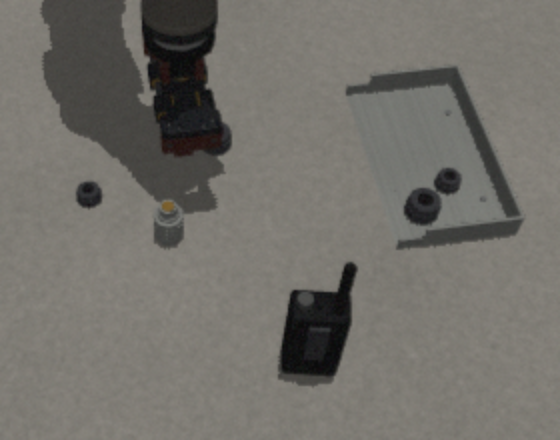

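S1 (448,180) and L2 (422,205) are in the tray. L1 is just ahead of the fingers at (222,138). Next I push L1.

```bash
python3 -m handwheel '{"linear":[[0.002,-0.003,0.003],[0.005,0,0],[0.005,0,0],[0.005,0,0],[0.008,0,0],[0.012,0,0],[0.014,0,0],[0.014,0,0],[0.014,0,0],[0.014,0,0],[0.009,0,0],[0.005,0,0]],"angular":[[0,0,0],[0,0,0],[0,0,0],[0,0,0],[0,0,0],[0,0,0],[0,0,0],[0,0,0],[0,0,0],[0,0,0],[0,0,0],[0,0,0]],"grip":[0.27,0.27,0.27,0.27,0.27,0.27,0.27,0.27,0.27,0.27,0.27,0.27]}' | tail -3
python3 -c "
from h import *
needtw(.034,-.065,.008)
c=viewer.read_camera('scene');cv2.imwrite('pics/s6.png',cv2.resize(c['frame'][110:330,220:500,::-1],None,fx=2,fy=2))
for p,s in dark(c,amax=400): print(p,s[2:],ray(c,p,.012)[:2].round(4),tw(ray(c,p,.012)))"
```

```text
contact_force: [0.1, -1.2, 0.2]
opening: 0.0241
grip_force: 0.2
t 18.45 p [0.4509 0.0802 0.0074] tw (np.float64(-0.1166), np.float64(-0.0679)) yawY -10.8 tilt [ 0. -0.] op 0.0241 F [ 0.1 -1.2  0.2]
need tool [ 0.1506  0.003  -0.0006]
[175.  217.4] [10 32 84] [ 0.4308 -0.3561] (np.float64(-0.5488), np.float64(-0.0056))
[264.  207.1] [ 13  13 137] [ 0.4716 -0.1543] (np.float64(-0.343), np.float64(-0.0035))
[303.7 227.1] [ 14  12 122] [ 0.5575 -0.0852] (np.float64(-0.259), np.float64(0.0679))
[148.9 318.4] [ 18  22 134] [ 0.6637 -0.4498] (np.float64(-0.5971), np.float64(0.2407))
```

View pics/s6.png

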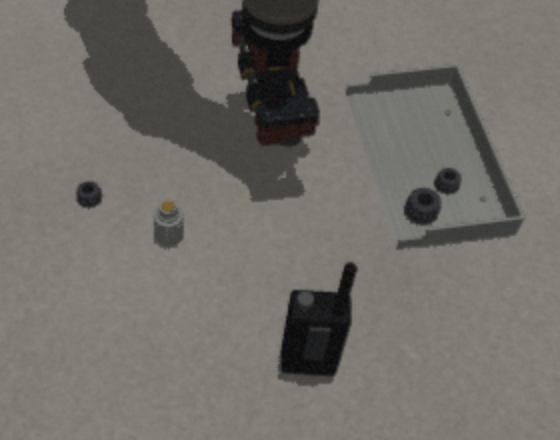

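L1 is hidden under the gripper, in the two-finger cradle, and its old spot is empty. I continue into the tray.

```bash
python3 -m handwheel '{"linear":[[0.006,0,0],[0.010,0,0],[0.014,0,0],[0.014,0,0],[0.014,0,0],[0.014,0,0],[0.014,0,0],[0.014,0,0],[0.014,0,0],[0.014,0,0],[0.012,0,0],[0.008,0,0]],"angular":[[0,0,0],[0,0,0],[0,0,0],[0,0,0],[0,0,0],[0,0,0],[0,0,0],[0,0,0],[0,0,0],[0,0,0],[0,0,0],[0,0,0]],"grip":[0.27,0.27,0.27,0.27,0.27,0.27,0.27,0.27,0.27,0.27,0.27,0.27]}' | tail -3
python3 -m handwheel '{"linear":[[0.003,0,0],[-0.006,0,0],[-0.01,0,0],[-0.01,0,-0.02],[0,0,-0.04],[0,0,-0.04],[-0.05,0,-0.01],[-0.06,0,0],[-0.06,0,0],[-0.06,0,0],[0,0,0]],"angular":[[0,0,0],[0,0,0],[0,0,0],[0,0,0],[0,0,0],[0,0,0],[0,0,0],[0,0,0],[0,0,0],[0,0,0],[0,0,0]],"grip":[0.27,0.27,0.27,0.27,0.27,0.27,0.2,0.2,0.2,0.2,0.2]}' | tail -3
python3 -c "
from h import *
needtw(-.343-.038,-.007,.008)
c=viewer.read_camera('top')
for p,s in dark(c,amax=400): print(p,s[2:],ray(c,p,.012)[:2].round(4),tw(ray(c,p,.012)))"
```

```text
contact_force: [-0.0, -0.8, 0.7]
opening: 0.0236
grip_force: 0.5
contact_force: [-0.6, -0.0, -0.8]
opening: 0.0174
grip_force: 0.0
t 21.38 p [ 0.4288 -0.0291  0.1172] tw (np.float64(-0.2281), np.float64(-0.069)) yawY -11.39 tilt [-0.0017 -0.002 ] op 0.0174 F [-0.6 -0.  -0.8]
need tool [-0.152   0.0637  0.1095]
[196.7 219.6] [ 22  21 344] [0.621  0.2066] (np.float64(0.0395), np.float64(0.0754))
[171.5 230.2] [ 16  15 191] [0.5954 0.2533] (np.float64(0.0806), np.float64(0.0415))
[162.9 286.1] [ 23  21 376] [0.4845 0.2536] (np.float64(0.06), np.float64(-0.0675))
[373.1 312.7] [ 15  16 181] [ 0.468  -0.1532] (np.float64(-0.3426), np.float64(-0.0072))
[474.3 358.5] [  8  50 113] [ 0.3994 -0.3467] (np.float64(-0.5455), np.float64(-0.0382))
```

L1 is in at t=60 mm, w=-68 mm. S2 is next.

```bash
python3 -m handwheel '{"linear":[[-0.038,0.016,0],[-0.038,0.016,0],[-0.038,0.016,0],[-0.038,0.016,0],[0,0,0.03],[0,0,0.03],[0,0,0.03],[0,0,0.015],[0,0,0],[0,0,0]],"angular":[[0,0,0],[0,0,0],[0,0,0],[0,0,0],[0,0,0],[0,0,0],[0,0,0],[0,0,0],[0,0,0],[0,0,0]],"grip":[0.2,0.2,0.2,0.2,0.2,0.2,0.2,0.2,0.2,0.2]}' | tail -3
python3 -c "
from h import *
needtw(.032,-.010,.0075)"
```

```text
contact_force: [0.3, 0.2, -0.2]
opening: 0.0177
grip_force: 0.0
t 22.68 p [ 0.4662 -0.1847  0.0133] tw (np.float64(-0.3739), np.float64(-0.003)) yawY -10.81 tilt [ 0.0014 -0.0003] op 0.0177 F [ 0.3  0.2 -0.2]
need tool [ 0.4059 -0.0068  0.0058]
```

```bash
python3 -m handwheel '{"linear":[[0,-0.0045,0.005],[0.002,0,0],[0.004,0,0],[0.004,0,0],[0.005,0,0],[0.008,0,0],[0.011,0,0],[0.014,0,0],[0.014,0,0],[0.014,0,0],[0.014,0,0],[0.014,0,0]],"angular":[[0,0,0],[0,0,0],[0,0,0],[0,0,0],[0,0,0],[0,0,0],[0,0,0],[0,0,0],[0,0,0],[0,0,0],[0,0,0],[0,0,0]],"grip":[0.2,0.2,0.2,0.2,0.2,0.2,0.2,0.2,0.2,0.2,0.2,0.2]}' | tail -3
python3 -m handwheel '{"linear":[[0.014,0,0],[0.014,0,0],[0.014,0,0],[0.014,0,0],[0.014,0,0],[0.014,0,0],[0.014,0,0],[0.014,0,0],[0.014,0,0],[0.014,0,0],[0.009,0,0],[0.005,0,0]],"angular":[[0,0,0],[0,0,0],[0,0,0],[0,0,0],[0,0,0],[0,0,0],[0,0,0],[0,0,0],[0,0,0],[0,0,0],[0,0,0],[0,0,0]],"grip":[0.2,0.2,0.2,0.2,0.2,0.2,0.2,0.2,0.2,0.2,0.2,0.2]}' | tail -3
python3 -c "
from h import *
needtw(.032,-.010,.0075)
c=viewer.read_camera('scene');cv2.imwrite('pics/s7.png',cv2.resize(c['frame'][110:330,220:500,::-1],None,fx=2,fy=2))"
```

```text
contact_force: [0.5, -1.0, -0.6]
opening: 0.0176
grip_force: 0.2
contact_force: [-0.2, -0.4, 0.4]
opening: 0.0174
grip_force: 0.2
t 25.68 p [0.5095 0.07   0.0075] tw (np.float64(-0.1156), np.float64(-0.0084)) yawY -10.8 tilt [ 0. -0.] op 0.0174 F [-0.2 -0.4  0.4]
need tool [ 1.476e-01 -1.500e-03 -1.000e-04]
```

View pics/s7.png

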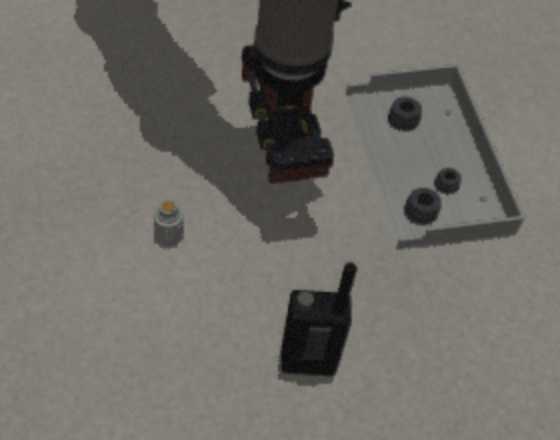

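The tray holds L1 (404,112), S1 (448,180) and L2 (422,205). The dummy load at (168,225) has not moved, and S2 is under the gripper. This is the last stretch.

```bash
python3 -m handwheel '{"linear":[[0.006,0,0],[0.010,0,0],[0.014,0,0],[0.014,0,0],[0.014,0,0],[0.014,0,0],[0.014,0,0],[0.014,0,0],[0.014,0,0],[0.014,0,0],[0.011,0,0],[0.006,0,0]],"angular":[[0,0,0],[0,0,0],[0,0,0],[0,0,0],[0,0,0],[0,0,0],[0,0,0],[0,0,0],[0,0,0],[0,0,0],[0,0,0],[0,0,0]],"grip":[0.2,0.2,0.2,0.2,0.2,0.2,0.2,0.2,0.2,0.2,0.2,0.2]}' | tail -3
python3 -m handwheel '{"linear":[[0.003,0,0],[-0.006,0,0],[-0.01,0,0],[-0.01,0,-0.02],[0,0,-0.04],[0,0,-0.04],[-0.05,0,-0.03],[-0.06,0,-0.03],[-0.06,0,0],[-0.06,0,0],[0,0,0],[0,0,0]],"angular":[[0,0,0],[0,0,0],[0,0,0],[0,0,0],[0,0,0],[0,0,0],[0,0,0],[0,0,0],[0,0,0],[0,0,0],[0,0,0],[0,0,0]],"grip":[0.2,0.2,0.2,0.2,0.2,0.2,0.2,0.2,0.2,0.2,0.2,0.2]}' | tail -3
python3 -c "
from h import *
st()
c=viewer.read_camera('top');cv2.imwrite('pics/t8.png',c['frame'][:,:,::-1])
for p,s in dark(c,amax=400): print(p,s[2:],ray(c,p,.012)[:2].round(4),tw(ray(c,p,.012)))"
```

```text
contact_force: [-0.3, -0.7, 0.4]
opening: 0.0174
grip_force: 0.1
contact_force: [-0.4, 0.7, 0.6]
opening: 0.0177
grip_force: 0.0
t 28.73 p [ 0.4896 -0.0328  0.1654] tw (np.float64(-0.2203), np.float64(-0.0086)) yawY -10.9 tilt [0.0001 0.0003] op 0.0177 F [-0.4  0.7  0.6]
[350.9 243.4] [  6  78 240] [ 0.5986 -0.1015] (np.float64(-0.2672), np.float64(0.1114))
[196.7 219.6] [ 21  21 342] [0.621  0.2066] (np.float64(0.0395), np.float64(0.0754))
[504.9 228.2] [ 26  32 331] [ 0.6546 -0.4017] (np.float64(-0.5516), np.float64(0.2227))
[540.9 229.4] [ 20  27 338] [ 0.6581 -0.4723] (np.float64(-0.6202), np.float64(0.2395))
[171.5 230.2] [ 16  15 189] [0.5954 0.2533] (np.float64(0.0806), np.float64(0.0415))
[176.5 257.9] [ 16  15 193] [0.5413 0.2355] (np.float64(0.0528), np.float64(-0.0083))
[162.9 286.2] [ 23  21 371] [0.4843 0.2536] (np.float64(0.0599), np.float64(-0.0677))
[474.5 357.5] [ 8 50 83] [ 0.4013 -0.347 ] (np.float64(-0.5455), np.float64(-0.0363))
```

View pics/t8.png

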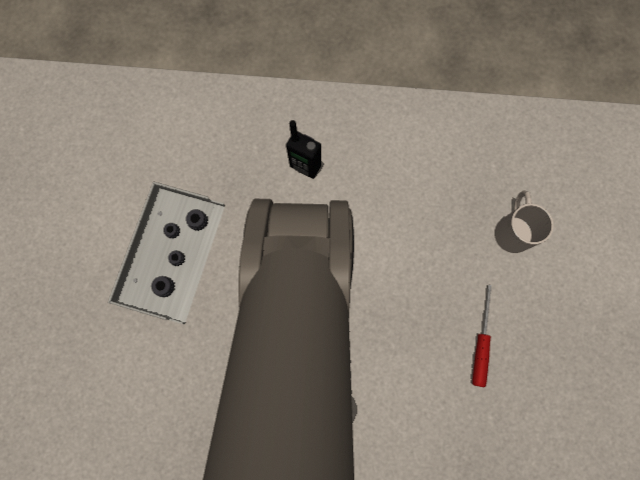

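All four caps, at (197,219), (172,230), (177,258) and (163,286), are wholly inside the tray. The radio, mug and screwdriver have not moved, and the arm is clear.

```bash
python3 -c "
from plant import bot
print(bot.sign_off())"
```

```text
the job is handed in; nothing more can be done
None
```

I pushed all four caps along the counter into the scoop tray, where they lie wholly inside; the dummy load, radio, mug and screwdriver looked unmoved in the last pictures, and I handed the job in at about 29 s.

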